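# Hang two washed dip baskets on a turning drying tree

### The arm

A 7-joint arm with a two-finger parallel gripper is mounted at the origin on a cart in front of the work surface, level with it; the furniture and walls round the work are solid. World frame = base frame: x ahead of the robot, y to its left, z up, the work surface at z = 0. Lengths are in m, angles in rad, forces in N, time in s.
With the tool pointing down it reaches from about 0.425 to 0.925 m from the base axis. Payload 6.8 kg.
Tool frame: the origin (TCP) lies between the finger pads; the fingertips stand 22 mm ahead of it and the grasp point (between the pads) lies 3 mm ahead of it; z points along the fingers, y is the direction in which the jaws open and shut (so a half turn about z gives the same grasp; the last joint's range is limited). The gripper opens to 85 mm and grips with 20 to 120 N. Pads are 22 mm wide; open, the fingers measure 114 mm over their backs; the gripper's body (76 mm by 85 mm) begins 54 mm behind the grasp point. The pads swing forward as they close: fully open they stand 13 mm farther back than shut.
Start: joints at [1.138, 0.477, 0.022, 1.555, -0.011, 1.109, -0.083], TCP at [0.215, -0.64, 0.253] pointing down, gripper open.
Joint ranges: [-2.96, 2.96], [-0.34, 2.1], [-1.41, 1.46], [0.24, 2.44], [-1.37, 4.51], [0.17, 1.92], [-2.96, 2.96]. Speed limits (rad/s): [2.39, 2.39, 3.14, 3.14, 3.14, 3.14, 3.14].

### API

Orientations are given as a unit quaternion [w, x, y, z].
In Python, from station import bot gives the robot as it stands. The module is installed in compiled form; this text tells all that it offers.
- The arm moves only by the tool drive_tool, never from a script. Its argument "series" is one flat list of numbers, 7 for each row, row after row: the opening, from -1 (shut) to 1 (fully open), then the shift along the tool's x, y, z in mm, then the turn, a rotation vector about the tool's x, y, z in rad. In form: [jaw, x, y, z, wx, wy, wz, jaw, x, y, z, wx, wy, wz, ...]. A call has 1 to 12 rows; each row shifts and turns the commanded pose from where the row before left it, along the tool's axes as they then stand; what a row does not reach is not made up. A row lasts 1/8 s, in which the tool goes at most 62.5 mm and 10.7 degrees, less where a joint would pass 70% of its speed; a pose out of reach is approached as far as the arm can. A call with a gripper value outside its range is refused whole. The fingers move at their own pace and stop on an object; "force" is the grip in N (left out, the last holds). Time passes only in rows, so rows that do not move let the fingers close. It gives the time, the measured TCP pose, the force and the opening at its end, in the units of the state.
- bot.get_obs(): the state, without advancing time (a new reading comes with each control period).
- bot.read_camera(name): name is "scene" or "top" or "wrist"; returns a dict with "pixels" (480x640x3 uint8, blue, green, red), "camera_matrix" (3x3 intrinsics, pixels), "distortion" ([k1, k2, p1, p2, k3] as OpenCV has them; the pictures are not rectified), "rvec" (rotation vector, rad) and "tvec" (3), from world to camera coordinates, as OpenCV has them. Camera axes: x right, y down, z forward; pixel columns grow to the right and rows downward; lengths in m; the calibration is good to about 2 mm. A picture is of the moment at which its call begins. There is no depth.
- bot.hand_in(): hands the job in, once; it reports no verdict.
The state is a dict: "t": time; "q": joint angles; "joint_vel": joint speeds; "joint_torque": joint torques, N m; "eef_pos": TCP position; "tool_rot": TCP orientation; "contact_force": force on the tool from outside, world axes, zero at the start; "torque": the same for the moment, N m; "gripper_width": opening from 0.0 (shut) to 1.0 (fully open).
Only numpy, scipy, OpenCV 4.12 (cv2) and the standard library are available. Lean on these libraries where they do the work, as an engineer would, in place of code of your own. Each camera call takes 0.05 s, during which the arm holds its last target. There are 200 camera calls.

### The job

Two washed dip baskets, one with a blue and one with a green grip, stand on the worktop. Turn the drying tree until one of its two empty branches points along the yellow nose of its foot and hang either basket on that branch by its bail, then turn the tree until the other empty branch points along the nose and hang the other basket there. Leave both hanging upright and still in the dips of their branches, one on each, with one of the two still pointing along the nose, and do not disturb the beakers, the dishes or the blue-capped bottle.

Things in the scene. Friction and masses are not known exactly. Their poses are not given: they have to be found in the camera images.
- tree (a joint): Angle of the tree on its fixed foot, rad, positive counter-clockwise from above; turns both ways without stop and stays where left (friction 0.06 N m, about 0.7 N at a seat). At 0 (or a whole turn) empty branch A lies over the yellow nose, at -1.571 (or 4.712) empty branch B. Four branches, 1.571 rad apart; the other two carry black-grip baskets fixed to the tree.
- tree_axis (a point): Point on the tree's upright axis, 172 mm above the worktop; its -x axis points along the yellow nose. Foot: grey disc, radius 72 mm, 14 mm high (30 mm near the column), fixed. Column 16 mm thick, its top 199 mm above the worktop. The fixed black-grip baskets hang at 80 mm radius, are 72 mm wide and reach from 67 to 213 mm above the worktop.
- mark (a point): Point on the foot's yellow nose, 80 mm from the tree's axis, 10 mm above the worktop. The nose is a yellow bar 22 mm wide, 9 mm high, sticking out of the foot to 145 mm from the axis, roughly toward the robot.
- seat_a (a point): Where a bail's apex rests on empty branch A: 80 mm from the axis, 172 mm above the worktop (7 mm above the rod's centre line). The branch is an 8 mm steel rod pointing straight out from the axis; its centre line is 176 mm high at the column, dips to 165 mm at 80 mm radius and bends up to its end, 181 mm high at 104 mm radius. A bail laid on it slides into the dip.
- seat_b (a point): The same on empty branch B, which stands 1.571 rad counter-clockwise (seen from above) of branch A.
- basket_blue_grip (a point): Centre of the blue grip post of a dip basket, with the basket's axes, 126 mm above its underside. The post is upright, 16 x 16 x 40 mm, sides square to the bail, from 106 to 146 mm above the underside, on the bail's apex. The basket starts upright on the worktop. Weighs 0.08 to 0.16 kg.
- basket_blue_bail (a point): Apex of the bail of the blue-grip basket (centre of the wire), on its axis, 105 mm above its underside and 21 mm below the grip post's centre.
- basket_blue: Loose aluminium cup, 64 mm wide, 40 mm high. Rigid A-shaped wire bail (6 mm wire) over it in its y-z plane: legs at y +-33 mm, leaning together from 65 mm up to the apex at 105 mm. The window between rim and bail goes over a branch along the cup's x axis. This one has a blue grip post. Origin: centre of its underside; y along the bail.
- basket_green_grip (a point): Centre of the green grip post of a dip basket, with the basket's axes, 126 mm above its underside. The post is upright, 16 x 16 x 40 mm, sides square to the bail, from 106 to 146 mm above the underside, on the bail's apex. The basket starts upright on the worktop. Weighs 0.08 to 0.16 kg.
- basket_green_bail (a point): Apex of the bail of the green-grip basket (centre of the wire), on its axis, 105 mm above its underside and 21 mm below the grip post's centre.
- basket_green: Loose aluminium cup, 64 mm wide, 40 mm high. Rigid A-shaped wire bail (6 mm wire) over it in its y-z plane: legs at y +-33 mm, leaning together from 65 mm up to the apex at 105 mm. The window between rim and bail goes over a branch along the cup's x axis. This one has a green grip post. Origin: centre of its underside; y along the bail.
- big_beaker: Glass beaker, 72 mm wide, 95 mm high, bystander; origin at the centre of its underside.
- small_beaker: Small glass beaker, 53 mm wide, 69 mm high, bystander; origin at the centre of its underside.
- dishes: Stack of white shallow dishes, 92 mm wide, 40 mm high, bystander; origin at the centre of its underside.
- bottle_blue_cap: White bottle with blue cap, 67 mm wide, 125 mm high, bystander; origin at the centre of its underside.
Mind the look-alikes: they are no part of the job. Leave any brown look-alike of the basket_blue alone. What is shaped like the basket_green but purple is not meant.

How it is judged:
On the way, in this order (a step that is already met when the one before it is completed fails the run):
1. one of the empty branches is turned over the yellow nose (seat within 20 mm of it, seen from above) (horizontal distance between any of seat_a, seat_b and mark below 0.02 m), for 0.2 s.
2. a basket hangs released on that branch, still over the nose (((horizontal distance between seat_a and mark below 0.02 m and ((distance between basket_blue_bail and seat_a below 0.016 m and angle between basket_blue_grip's own z axis and vertical below 0.3 rad and contact force between the fingers and basket_blue below 0.1 N) or (distance between basket_green_bail and seat_a below 0.016 m and angle between basket_green_grip's own z axis and vertical below 0.3 rad and contact force between the fingers and basket_green below 0.1 N))) or (horizontal distance between seat_b and mark below 0.02 m and ((distance between basket_blue_bail and seat_b below 0.016 m and angle between basket_blue_grip's own z axis and vertical below 0.3 rad and contact force between the fingers and basket_blue below 0.1 N) or (distance between basket_green_bail and seat_b below 0.016 m and angle between basket_green_grip's own z axis and vertical below 0.3 rad and contact force between the fingers and basket_green below 0.1 N))))), for 0.2 s.
3. the other empty branch is turned over the nose, the first basket still hanging (((horizontal distance between seat_b and mark below 0.02 m and ((distance between basket_blue_bail and seat_a below 0.016 m and angle between basket_blue_grip's own z axis and vertical below 0.3 rad and contact force between the fingers and basket_blue below 0.1 N) or (distance between basket_green_bail and seat_a below 0.016 m and angle between basket_green_grip's own z axis and vertical below 0.3 rad and contact force between the fingers and basket_green below 0.1 N))) or (horizontal distance between seat_a and mark below 0.02 m and ((distance between basket_blue_bail and seat_b below 0.016 m and angle between basket_blue_grip's own z axis and vertical below 0.3 rad and contact force between the fingers and basket_blue below 0.1 N) or (distance between basket_green_bail and seat_b below 0.016 m and angle between basket_green_grip's own z axis and vertical below 0.3 rad and contact force between the fingers and basket_green below 0.1 N))))), for 0.2 s.
4. the other basket hangs released on that branch (horizontal distance between any of seat_a, seat_b and mark below 0.02 m and (((distance between basket_blue_bail and seat_a below 0.016 m and angle between basket_blue_grip's own z axis and vertical below 0.3 rad and contact force between the fingers and basket_blue below 0.1 N) and (distance between basket_green_bail and seat_b below 0.016 m and angle between basket_green_grip's own z axis and vertical below 0.3 rad and contact force between the fingers and basket_green below 0.1 N)) or ((distance between basket_blue_bail and seat_b below 0.016 m and angle between basket_blue_grip's own z axis and vertical below 0.3 rad and contact force between the fingers and basket_blue below 0.1 N) and (distance between basket_green_bail and seat_a below 0.016 m and angle between basket_green_grip's own z axis and vertical below 0.3 rad and contact force between the fingers and basket_green below 0.1 N)))), for 0.2 s.
At the end, for the whole second after the job is handed in: One basket hangs on each of the two empty branches (bail apex within 16 mm of the branch's seat, basket within 17 degrees of upright), untouched and still (under 30 mm/s, tree under 0.05 rad/s), and one of these two branches is over the yellow nose (seat within 20 mm of the mark, seen from above) (all of step 4 and linear speed of each of basket_blue, basket_green below 0.03 m/s and velocity of joint tree between -0.05 and 0.05 rad/s).
It fails at once if a beaker, the dishes or the bottle is moved more than 30 mm or tipped over (distance of any of big_beaker, small_beaker, dishes, bottle_blue_cap from where it was at the start of the episode above 0.03 m or angle between any of big_beaker, small_beaker, dishes, bottle_blue_cap's own z axis and vertical above 0.5 rad).
It also fails if it takes over 72 s, if anything falls off the work surface, if the arm or the gripper's body presses on something with over 40 N, if the wrist force passes 120 N, or if a joint passes its speed limit or range.

## Working session

There is one attempt and no reset: what is moved stays moved. The work goes in short steps, Python scripts to look and compute and a tool call to move; the robot and the scene stay as the last step left them, time stands still between calls to the robot, and variables do not carry over. Pictures are saved under pics/ and viewed, about 8 in all and at most 12, crops included, and the job is handed in when it is done.

Besides the shell and the picture viewer there is one more tool, called after "Request:" as name(argument=value, ...) on one line, values as JSON. drive_tool: Moves the arm, as the interface text tells. Its arguments: {"type":"object","properties":{"series":{"type":"array"},"force":{"type":"number"}},"required":["series"]}

```bash
mkdir -p pics
cat > h.py <<'E'
import cv2,numpy as np
from station import bot
def cam(n):
    d=bot.read_camera(n); d['K']=np.array(d['camera_matrix'],float);d['D']=np.array(d['distortion'],float)
    d['R']=cv2.Rodrigues(np.array(d['rvec'],float))[0];d['t']=np.array(d['tvec'],float).ravel();return d
def ray(d,uv):
    p=cv2.undistortPoints(np.array([[uv]],float),d['K'],d['D']).ravel()
    return -d['R'].T@d['t'], d['R'].T@np.array([p[0],p[1],1.])
def onz(d,uv,z):
    c,r=ray(d,uv);return c+r*(z-c[2])/r[2]
def proj(d,P):
    return cv2.projectPoints(np.array(P,float).reshape(-1,1,3),d['R'],d['t'],d['K'],d['D'])[0].reshape(-1,2)
def tri(a,ua,b,ub):
    c1,r1=ray(a,ua);c2,r2=ray(b,ub);r1/=np.linalg.norm(r1);r2/=np.linalg.norm(r2)
    s=np.linalg.lstsq(np.c_[r1,-r2],c2-c1,rcond=None)[0]
    p=c1+s[0]*r1;q=c2+s[1]*r2;return (p+q)/2,np.linalg.norm(p-q)
E
python3 - <<'E'
from h import *
for n in("top","scene"):
    d=cam(n);cv2.imwrite(f"pics/{n}0.png",d['pixels']);print(n,-d['R'].T@d['t'],d['R'][2])
o=bot.get_obs();print(o)
E
```

```text
top [ 0.35595142 -0.02719493  1.33377848] [ 1.66416361e-01 -2.28054200e-04 -9.86055547e-01]
scene [-0.08658381  0.71923523  1.36291017] [ 0.39322089 -0.48545103 -0.78084226]
{'t': 0.1, 'q': array([ 1.137883  ,  0.47771287,  0.02236426,  1.55637039, -0.01145596,
        1.10930552, -0.08311541]), 'joint_vel': array([ 7.38806458e-04, -7.98988187e-04,  1.36753504e-03, -2.53455837e-03,
        3.63647466e-04,  2.04784979e-05,  6.13474697e-04]), 'joint_torque': array([ 3.36959274e-03, -5.97760856e+01,  1.61256161e+00, -2.81957549e+01,
        1.27141274e-02,  5.00517097e-03,  3.01760430e-06]), 'eef_pos': array([ 0.2152189 , -0.63923404,  0.25241889]), 'tool_rot': array([-8.04884423e-04,  9.86840262e-01,  1.61696017e-01, -2.18334558e-04]), 'contact_force': array([ 0.66679068, -0.05605906, -0.42810013]), 'torque': array([-0.02691297,  0.00682275,  0.02334729]), 'gripper_width': 0.9998114632522093}
```

View pics/top0.png

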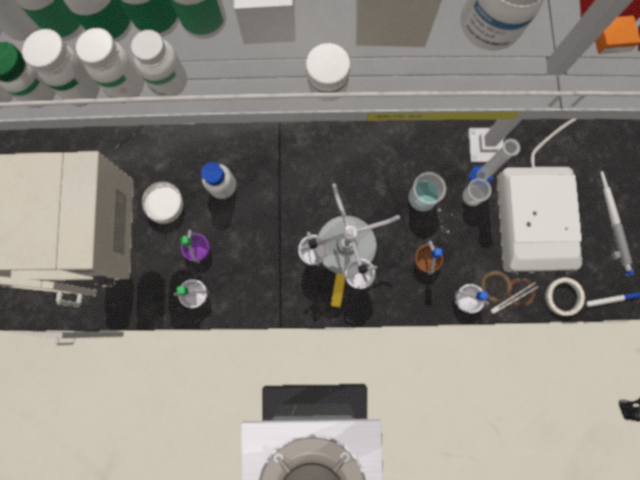

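View pics/scene0.png

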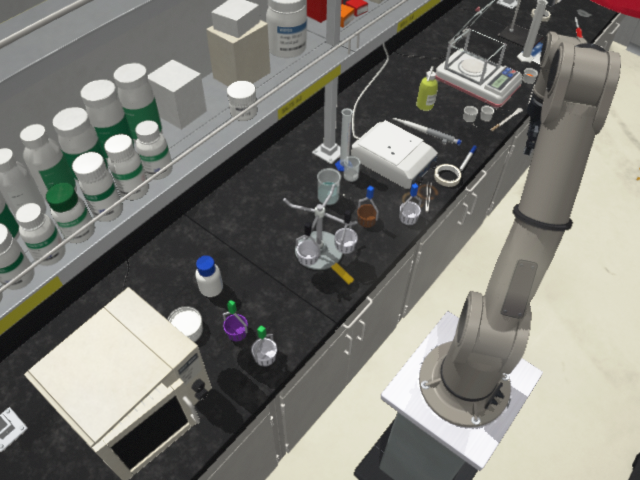

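Top view: tree column about (350,232), nose (338,290). Branch A's tip is at (398,218) and B's at (337,187). The real blue basket is at (470,297) and the green one at (192,292). The brown (429,260) and purple (195,247) ones are decoys. The tree angle is about +1.6, so A needs a clockwise turn.

Run:
```python
from h import *
T=cam("top");S=cam("scene")
def blob(d,lo,hi,box):
    x0,y0,x1,y1=box;h=cv2.cvtColor(d['pixels'],cv2.COLOR_BGR2HSV)[y0:y1,x0:x1]
    m=cv2.inRange(h,lo,hi);n,l,s,c=cv2.connectedComponentsWithStats(m);i=1+np.argmax(s[1:,4]);return c[i]+[x0,y0],s[i,4]
B=((105,120,60),(125,255,255));G=((50,120,60),(75,255,255));Y=((20,120,80),(32,255,255))
for n,c,bt,bs in(("blue",B,(472,285,495,305),(395,178,425,204)),("green",G,(172,282,190,298),(255,322,272,338)),("nose",Y,(325,265,350,312),(325,255,360,290))):
    a,na=blob(T,*c,bt);b,nb=blob(S,*c,bs);print(n,a,na,b,nb,tri(T,a,S,b),onz(T,a,.126 if n!="nose" else .009))
for n,u,z in(("col",(350,231),.199),("tipA",(398,218),.181),("tipB",(337,187),.181),("bigb",(427,200),.0),("bott",(212,172),.125),("blackL",(312,243),.213),("blackD",(363,268),.213)):
    print(n,onz(T,u,z))
def crop(d,x0,y0,w,h,k):return cv2.resize(d['pixels'][y0:y0+h,x0:x0+w],None,fx=k,fy=k,interpolation=cv2.INTER_CUBIC)
t=crop(T,280,170,130,150,3);a=crop(T,440,270,65,50,4);b=crop(T,165,270,65,50,4)
im=np.zeros((450,800,3),np.uint8);im[:450,:390]=t;im[:200,400:660]=a;im[210:410,400:660]=b
cv2.imwrite("pics/crop1.png",im)
```

```text
blue [482.27631579 295.44736842] 76 [413.58536585 189.20731707] 82 (array([ 0.4214258 , -0.36935395,  0.12692597]), np.float64(0.0026154399025734125)) [ 0.42036724 -0.37032497  0.126     ]
green [181.         289.78571429] 70 [261.15957447 331.27659574] 94 (array([0.4433909 , 0.26772552, 0.13252837]), np.float64(0.0015434913346628108)) [0.44453577 0.26974703 0.126     ]
nose [337.58092486 290.63294798] 346 [342.38536585 273.21463415] 205 (array([ 0.44576951, -0.06610542,  0.00736674]), np.float64(0.0013543862926581934)) [ 0.44507575 -0.06640134  0.009     ]
col [ 0.55196046 -0.08865438  0.199     ]
tipA [ 0.58040142 -0.18939131  0.181     ]
tipB [ 0.64840315 -0.06516325  0.181     ]
bigb [ 0.65841451 -0.28663471  0.        ]
bott [0.70217327 0.20693607 0.125     ]
blackL [ 0.5267743  -0.01174373  0.213     ]
blackD [ 0.4749721  -0.11156263  0.213     ]
```

View pics/crop1.png

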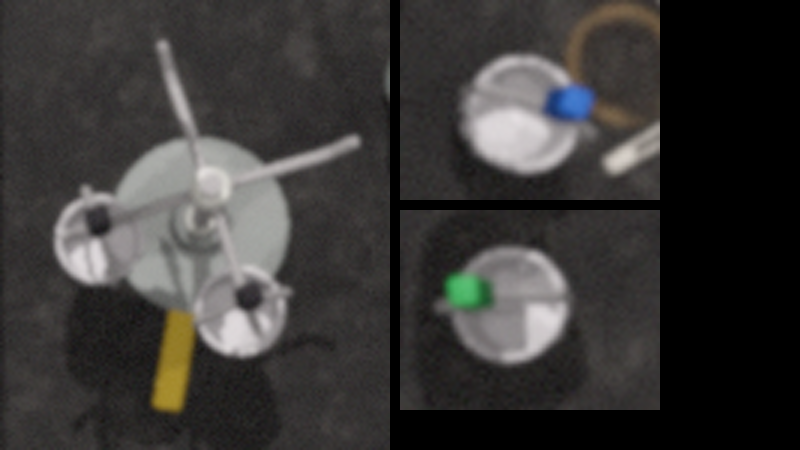

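```bash
cat >> h.py <<'E'
from scipy.spatial.transform import Rotation as Ro
def pose():
    o=bot.get_obs();q=np.array(o['tool_rot']);return np.array(o['eef_pos']),Ro.from_quat(q[[1,2,3,0]])
def down(yaw): # tool z down, tool x at world yaw (rad)
    return Ro.from_matrix(np.array([[np.cos(yaw),np.sin(yaw),0],[np.sin(yaw),-np.cos(yaw),0],[0,0,-1]]))
def rows(wps,jaw,start=None):
    """wps: list of (pos,yaw,n)"""
    p,R=start or pose();out=[]
    for P,yaw,n in wps:
        P=np.array(P);Rt=down(yaw)
        p0=p.copy();v=(R.inv()*Rt).as_rotvec()/n
        for i in range(n):
            d=np.round(R.inv().apply(p0+(P-p0)*(i+1)/n-p)*1000);w=np.round(v,3)
            out.append([jaw,*d,*w]);p=p+R.apply(d/1000);R=R*Ro.from_rotvec(w)
    print("left",np.round((P-p)*1000,1),np.round((R.inv()*Rt).as_rotvec(),3))
    print("["+", ".join(", ".join(f"{x:g}" for x in r) for r in out)+"]");return p,R
AX=np.array([.552,-.0887]);NOSE=np.radians(168)
E
python3 - <<'E'
from h import *
a=np.radians(-75.3);u=np.array([np.cos(a),np.sin(a)])
s=rows([([*(AX+.085*u),.25],a+np.pi,12)],-.3)
E
```

```text
left [ 0.4  0.2 -0. ] [-0.    -0.001 -0.003]
[-0.3, 41, -27, 0, -0, -0, -0.125, -0.3, 44, -23, 1, -0, -0, -0.125, -0.3, 46, -16, -0, -0, -0, -0.125, -0.3, 48, -11, 0, -0, -0, -0.125, -0.3, 49, -4, 0, -0, -0, -0.125, -0.3, 49, 1, 1, -0, -0, -0.125, -0.3, 49, 8, -0, -0, -0, -0.125, -0.3, 47, 13, 0, -0, -0, -0.125, -0.3, 45, 20, 0, -0, -0, -0.125, -0.3, 42, 25, 1, -0, -0, -0.125, -0.3, 39, 30, -0, -0, -0, -0.125, -0.3, 35, 34, 0, -0, -0, -0.125]
```

Request:
drive_tool(series=[-0.3,41,-27,0,0,0,-0.125,-0.3,44,-23,1,0,0,-0.125,-0.3,46,-16,0,0,0,-0.125,-0.3,48,-11,0,0,0,-0.125,-0.3,49,-4,0,0,0,-0.125,-0.3,49,1,1,0,0,-0.125,-0.3,49,8,0,0,0,-0.125,-0.3,47,13,0,0,0,-0.125,-0.3,45,20,0,0,0,-0.125,-0.3,42,25,1,0,0,-0.125,-0.3,39,30,0,0,0,-0.125,-0.3,35,34,0,0,0,-0.125], force=25)

```text
t: 1.7
eef_pos: [0.574, -0.1703, 0.2503]
tool_rot: [0.0, 0.61, 0.792, -0.0]
contact_force: [1.1, -0.0, -0.3]
gripper_width: 0.348
```

Request:
drive_tool(series=[-0.3,0,0,0,0,0,0])

```text
t: 1.82
eef_pos: [0.5754, -0.1664, 0.2504]
tool_rot: [-0.0, 0.609, 0.793, 0.001]
contact_force: [-0.1, -0.2, -0.4]
gripper_width: 0.349
```

Run:
```python
from h import *
p,R=pose();print(p,np.round(R.as_matrix(),3));d=cam("wrist");cv2.imwrite("pics/w1.png",d['pixels'])
a=np.radians(-75.3);u=np.array([np.cos(a),np.sin(a)])
print("tip",proj(d,[[*(AX+.104*u),.181]]),"axis",proj(d,[[*AX,.199]]),"nose",proj(d,[[*(AX+.145*np.array([np.cos(NOSE),np.sin(NOSE)])),.009]]))
s=rows([([*(AX+.085*u),.17],a+np.pi,3)],-.3)
```

```text
[ 0.57536717 -0.16642157  0.25036203] [[-0.259  0.966  0.001]
 [ 0.966  0.259  0.003]
 [ 0.002  0.002 -1.   ]]
tip [[316.61878002 302.2867055 ]] axis [[315.98479915 128.61898882]] nose [[183.78465169  54.96941004]]
left [ 0.3 -0.3 -0.1] [ 0.    -0.001  0.001]
[-0.3, -0, -0, 27, 0, -0, 0, -0.3, -1, -1, 26, 0, -0, 0, -0.3, -0, 0, 27, 0, -0, 0]
```

View pics/w1.png

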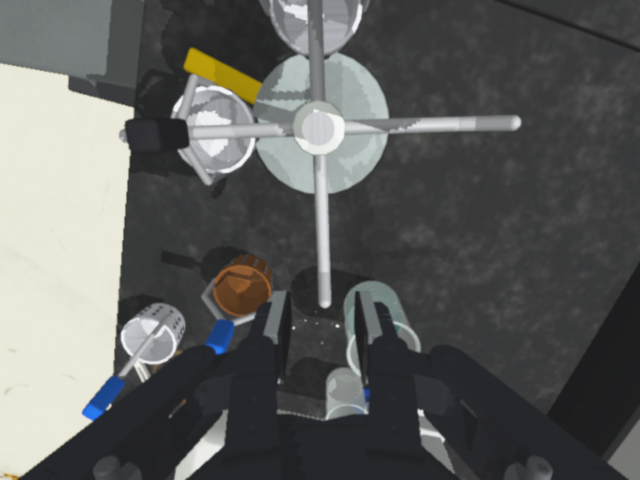

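The wrist view puts column top (318,129) and branch A's tip (323,302) within a few pixels of prediction, centred between the pads. Going down to straddle the rod.

Request:
drive_tool(series=[-0.3,0,0,27,0,0,0,-0.3,-1,-1,26,0,0,0,-0.3,0,0,27,0,0,0,-0.67,0,0,0,0,0,0,-0.67,0,0,0,0,0,0])

```text
t: 2.5
eef_pos: [0.5727, -0.1736, 0.1712]
tool_rot: [0.0, 0.612, 0.79, -0.0]
contact_force: [0.3, 0.3, 0.0]
gripper_width: 0.161
```

Run:
```python
from h import *
p,R=pose();d=p[:2]-AX;print(p,bot.get_obs()['contact_force'],bot.get_obs()['gripper_width'],np.degrees(np.arctan2(d[1],d[0])),np.hypot(*d))
w=[]
a0=np.arctan2(d[1],d[0]);r=.085;n=14
for i in range(n):
    a=a0+(np.radians(-192)-a0)*(i+1)/n
    w.append(([*(AX+r*np.array([np.cos(a),np.sin(a)])),.171],a+np.pi,1))
rows(w,-.67)
```

```text
[ 0.57267177 -0.17363825  0.17124748] [0.34453302 0.27098478 0.03289536] 0.16130295081653795 -76.32161560125955 0.08741755304725367
left [-0.   0.  -0.3] [-0.  0. -0.]
[-0.67, 3, -12, 0, 0.001, 0.001, 0.158, -0.67, 1, -12, 0, -0, -0, 0.144, -0.67, 1, -13, 0, -0, -0, 0.144, -0.67, 1, -12, 0, -0, -0, 0.144, -0.67, 1, -12, 0, -0, 0, 0.145, -0.67, 1, -12, 0, -0, 0, 0.144, -0.67, 1, -13, 0, -0, 0, 0.144, -0.67, 1, -12, 0, -0, 0, 0.144, -0.67, 1, -12, 0, -0, 0, 0.145, -0.67, 0, -12, 0, -0, 0, 0.144, -0.67, 1, -12, 0, -0, 0, 0.144, -0.67, 1, -13, 0, -0, 0, 0.144, -0.67, 1, -12, 0, -0, 0, 0.144, -0.67, 1, -12, 0, -0, 0, 0.145]
```

Request:
drive_tool(series=[-0.67,3,-12,0,0,0,0.158,-0.67,1,-12,0,0,0,0.144,-0.67,1,-13,0,0,0,0.144,-0.67,1,-12,0,0,0,0.144,-0.67,1,-12,0,0,0,0.145,-0.67,1,-12,0,0,0,0.144,-0.67,1,-13,0,0,0,0.144])

```text
t: 3.38
eef_pos: [0.4932, -0.149, 0.1721]
tool_rot: [0.001, 0.922, 0.387, 0.001]
contact_force: [0.2, -1.4, 0.8]
gripper_width: 0.164
```

Request:
drive_tool(series=[-0.67,1,-12,0,0,0,0.144,-0.67,1,-12,0,0,0,0.145,-0.67,0,-12,0,0,0,0.144,-0.67,1,-12,0,0,0,0.144,-0.67,1,-13,0,0,0,0.144,-0.67,1,-12,0,0,0,0.144,-0.67,1,-12,0,0,0,0.145,-0.67,0,-2,0,0,0,0,-0.67,0,0,0,0,0,0])

```text
t: 4.5
eef_pos: [0.4694, -0.0685, 0.171]
tool_rot: [0.0, 0.995, -0.103, 0.001]
contact_force: [-0.1, -0.2, -0.7]
gripper_width: 0.161
```

Run:
```python
from h import *
p,R=pose();d=p[:2]-AX;print(p,bot.get_obs()['contact_force'],np.degrees(np.arctan2(d[1],d[0])),np.hypot(*d))
t=cam("top");w=cam("wrist")
im=np.zeros((480,800,3),np.uint8);im[:,:440]=cv2.resize(t['pixels'][165:325,270:417],(440,480));im[:360,445:800]=cv2.resize(w['pixels'],(355,266))[0:360][:266].repeat(1,0) if 0 else cv2.copyMakeBorder(cv2.resize(w['pixels'],(355,266)),0,94,0,0,0)
cv2.imwrite("pics/m2.png",im)
m=cv2.inRange(cv2.cvtColor(w['pixels'],cv2.COLOR_BGR2HSV),(20,120,80),(32,255,255))
```

```text
[ 0.46942902 -0.06851683  0.17102562] [-0.05974872 -0.22962057 -0.66487935] 166.26428813589635 0.0850019268178697
```

View pics/m2.png

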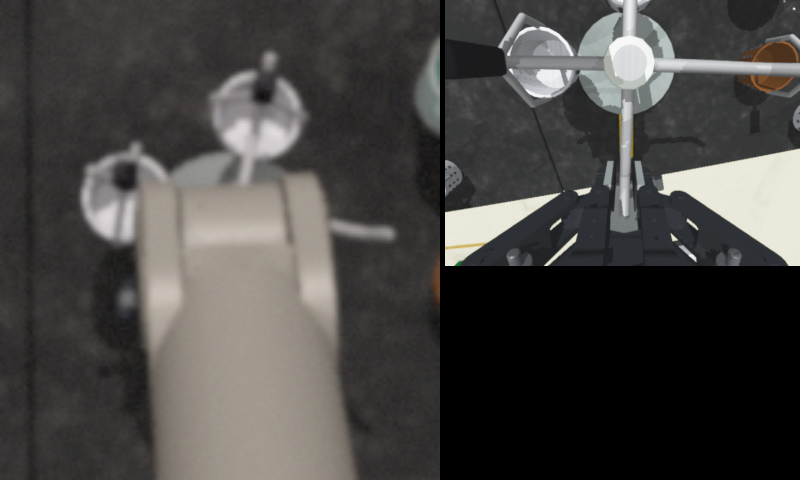

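A lies over the nose: the rod covers the yellow bar in the wrist view, with B off to the right. Next, the blue basket; I'll look at it from above first.

Run:
```python
from h import *
p,R=pose()
y=np.radians(-14.5)
rows([([p[0],p[1],.25],np.radians(-12),2),([.421-.06*np.cos(y),-.370-.06*np.sin(y),.28],y,6)],.6)
```

```text
left [-0.   0.4  0.4] [ 0.    -0.001  0.002]
[0.6, 0, 0, -40, 0, -0, 0.001, 0.6, 0, 0, -39, 0, -0, 0.001, 0.6, -7, 50, -5, 0, -0, 0.007, 0.6, -7, 51, -5, 0, -0, 0.007, 0.6, -7, 50, -5, 0, -0, 0.007, 0.6, -6, 51, -5, 0, -0, 0.007, 0.6, -6, 50, -5, 0, -0, 0.007, 0.6, -6, 51, -5, 0, -0, 0.007]
```

Request:
drive_tool(series=[-0.67,0,0,-40,0,0,0,-0.67,0,0,-39,0,0,0,0.3,-7,50,-5,0,0,0.007,0.3,-7,51,-5,0,0,0.007,0.3,-7,50,-5,0,0,0.007,0.3,-6,51,-5,0,0,0.007,0.3,-6,50,-5,0,0,0.007,0.3,-6,51,-5,0,0,0.007,0.3,0,0,0,0,0,0,0.3,0,0,0,0,0,0])

```text
t: 5.85
eef_pos: [0.363, -0.3546, 0.2791]
tool_rot: [-0.0, 0.992, -0.125, -0.0]
contact_force: [0.3, 0.5, 0.5]
gripper_width: 0.65
```

Run:
```python
from h import *
p,R=pose();print(p)
w=cam("wrist");t=cam("top");im=w['pixels'];cv2.imwrite("pics/w3.png",im);np.savez("w3.npz",**{k:w[k] for k in'KDRt'})
tt=cv2.resize(t['pixels'][165:325,270:417],None,fx=1.5,fy=1.5)
o=im.copy();o[:240,640-tt.shape[1]:]=tt;cv2.imwrite("pics/w3v.png",o)
h=cv2.cvtColor(im,cv2.COLOR_BGR2HSV);m=cv2.inRange(h,(105,120,60),(125,255,255))
n,l,s,c=cv2.connectedComponentsWithStats(m)
for i in range(1,n):
    if s[i,4]>150:print(s[i],c[i],onz(w,c[i],.136), cv2.minAreaRect(np.argwhere(l==i)[:,::-1].astype(np.float32)))
```

```text
[ 0.36303365 -0.35457664  0.27906182]
[ 143   42   46   36 1135] [165.1154185   60.03259912] [ 0.51293476 -0.27841211  0.136     ] ((165.5, 60.0), (38.89601135253906, 38.263553619384766), 71.56504821777344)
[310 144  23  25 448] [320.69419643 156.30580357] [ 0.42141296 -0.36743736  0.136     ] ((320.6529235839844, 156.31175231933594), (20.716861724853516, 22.886165618896484), 12.52880859375)
```

View pics/w3v.png

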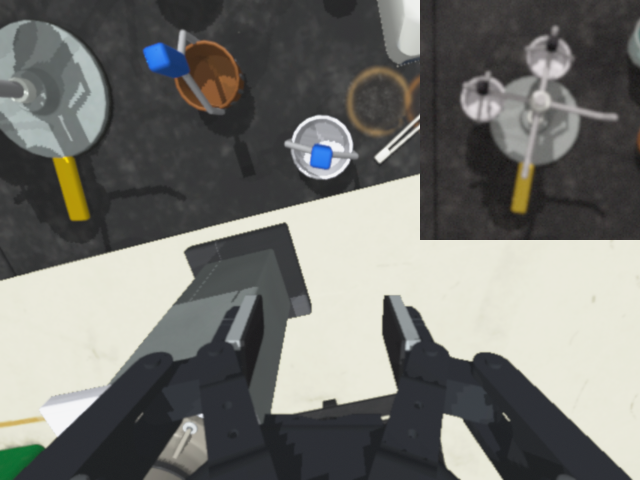

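The blue post top is at (321,156) and its bail legs at (288,145) and (355,157), about 11.5° off the tool, so tool x yaw should be about -26°. The inset confirms A is over the nose.

Run:
```python
from h import *
w=dict(np.load("w3.npz"));im=cv2.imread("pics/w3.png")
print(onz(w,(320.7,156.3),.146))
for z in(.065,.068):
    a,b=onz(w,(288,145),z),onz(w,(355,157),z);print(a,b,np.degrees(np.arctan2(*(b-a)[[1,0]])),(a+b)/2)
m=cv2.inRange(cv2.cvtColor(im,cv2.COLOR_BGR2HSV),(20,120,80),(32,255,255))[130:240,40:110]
P=np.argwhere(m)[::3];P=np.array([onz(w,(c+40,r+130),.009)[:2] for r,c in P]);c=P.mean(0);v=np.linalg.svd(P-c)[2][0];v*=-np.sign(v[0])
f=np.degrees(np.arctan2(v[1],v[0]));print("nose",c,f,"tip",P@v.max() if 0 else (P@v).max()-AX@v,"axis off",(AX-c)@np.array([-v[1],v[0]]))
y=np.radians(-26);X=[.4214,-.368]
rows([([*X,.21],y,3),([*X,.134],y,3)],.3)
```

```text
[ 0.42227766 -0.36772221  0.146     ]
[ 0.43320969 -0.33799198  0.065     ] [ 0.40651176 -0.39719834  0.065     ] -114.27204217439694 [ 0.41986073 -0.36759516  0.065     ]
[ 0.43330693 -0.33832311  0.068     ] [ 0.40684936 -0.39699645  0.068     ] -114.27204217439696 [ 0.42007814 -0.36765978  0.068     ]
nose [ 0.44883121 -0.07175074] 168.62421219663707 tip 0.1432801579184767 axis off -0.003733042667294038
left [ 0.3  0.1 -0.1] [-0.001  0.    -0.001]
[0.3, 20, -0, 23, -0, 0, 0.069, 0.3, 20, -2, 23, -0, 0, 0.069, 0.3, 19, -2, 23, -0, 0, 0.069, 0.3, 0, -0, 25, -0, 0, -0, 0.3, 0, -0, 26, -0, 0, -0, 0.3, 0, -0, 25, -0, 0, -0]
```

Request:
drive_tool(series=[0.3,20,0,23,0,0,0.065,0.3,20,-2,23,0,0,0.065,0.3,19,-2,23,0,0,0.065,0.3,0,0,0,0,0,0,0.3,0,0,25,0,0,0,0.3,0,0,26,0,0,0,0.3,0,0,25,0,0,0,-1,0,0,0,0,0,0,-1,0,0,0,0,0,0,-1,0,0,0,0,0,0,-1,0,0,0,0,0,0], force=40)

```text
t: 7.32
eef_pos: [0.4214, -0.3697, 0.1358]
tool_rot: [0.0, 0.975, -0.221, 0.001]
contact_force: [-0.0, 0.8, 6.5]
gripper_width: 0.179
```

Run:
```python
from h import *
p,R=pose();print(p,R.as_matrix()[:,0],bot.get_obs()['gripper_width'])
AX=np.array([.552,-.090]);u=np.array([np.cos(NOSE),np.sin(NOSE)])
# TCP at grasp .134 <-> apex .105 : tcp = apex+.029
zc=.200+p[2]-.105
rows([([p[0],p[1],zc],np.radians(-25.5),2),([*(AX+.130*u),zc],np.radians(-12),7)],-1)
```

```text
[ 0.42139677 -0.36970869  0.13576113] [ 0.90263868 -0.43039271  0.00235141] 0.1792026453072904
left [0.6 0.2 0.1] [ 0.    -0.     0.003]
[-1, 0, 0, -47, 0, -0.001, 0, -1, 0, 0, -48, 0, -0.001, 0, -1, -18, -40, -0, 0, -0, -0.034, -1, -17, -40, -0, 0, -0, -0.034, -1, -16, -41, -0, 0, -0, -0.034, -1, -14, -42, -0, 0, -0, -0.034, -1, -13, -41, -0, 0, -0, -0.034, -1, -12, -43, -0, 0, -0, -0.034, -1, -10, -42, -0, 0, -0, -0.034]
```

Request:
drive_tool(series=[-1,0,0,-47,0,0,0,-1,0,0,-48,0,0,0,-1,-18,-40,0,0,0,-0.034,-1,-17,-40,0,0,0,-0.034,-1,-16,-41,0,0,0,-0.034,-1,-14,-42,0,0,0,-0.034,-1,-13,-41,0,0,0,-0.034,-1,-12,-43,0,0,0,-0.034,-1,-10,-42,0,0,0,-0.034,-1,0,0,0,0,0,0,-1,0,0,0,0,0,0])

```text
t: 8.7
eef_pos: [0.4236, -0.0636, 0.2295]
tool_rot: [0.0, 0.995, -0.104, 0.0]
contact_force: [-0.2, -0.8, -2.1]
gripper_width: 0.183
```

Run:
```python
from h import *
p,R=pose();o=bot.get_obs();print(p,R.as_matrix()[:,0],o['gripper_width'],o['contact_force'])
w=cam("wrist");s=cam("scene");im=w['pixels'].copy();np.savez("w4.npz",**{k:w[k] for k in'KDRt'})
print("axis pred",proj(w,[[.552,-.090,.199],[.552,-.0887,.199]]))
im[:240,:200]=cv2.resize(s['pixels'][150:300,270:395],(200,240))
cv2.imwrite("pics/w4.png",im)
```

```text
[ 0.42360414 -0.0635747   0.22946166] [ 9.78524482e-01 -2.06130391e-01  3.15280625e-04] 0.1827505956687357 [-0.18150975 -0.79022531 -2.09617085]
axis pred [[322.15248789  -8.28890989]
 [318.7908881   -7.47376678]]
```

View pics/w4.png

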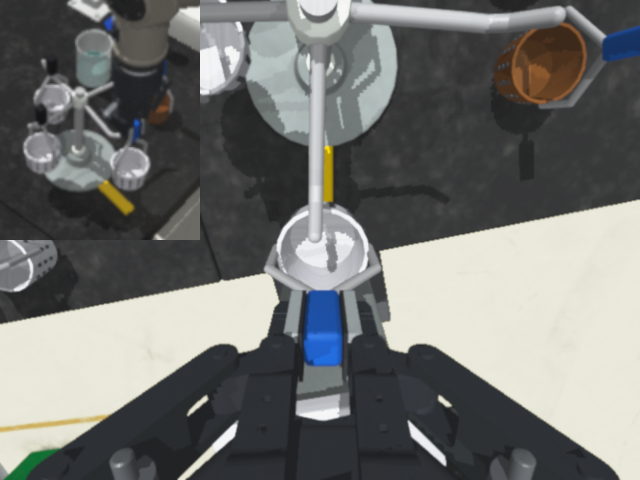

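Run:
```python
from h import *
w=dict(np.load("w4.npz"));p,R=pose()
for n,u,z in(("tip",(315,238),.181),("rod",(316,170),.166),("base",(318,70),.03),("post",(323,348),.145),("colbase",(318,48),.172)):
    P=onz(w,u,z);print(n,P,"tool mm",np.round(R.inv().apply(P-p)*1000,1))
```

```text
tip [ 0.45064629 -0.06472967  0.181     ] tool mm [26.5 -5.1 48.4]
rod [ 0.48297411 -0.07203045  0.166     ] tool mm [59.7 -4.6 63.4]
base [ 0.54876096 -0.08563009  0.03      ] tool mm [126.8  -5.1 199.4]
post [ 0.35675807 -0.04927086  0.145     ] tool mm [-68.5  -0.7  84.4]
colbase [ 0.53856995 -0.08517337  0.172     ] tool mm [116.8  -3.3  57.4]
```

Request:
drive_tool(series=[-1,0,-4,0,0,0,0,-1,10,0,0,0,0,0,-1,14,0,0,0,0,0,-1,14,0,0,0,0,0,-1,12,0,0,0,0,0,-1,0,0,0,0,0,0,-1,0,0,9,0,0,0,-1,0,0,9,0,0,0,-1,0,0,8,0,0,0,-1,0,0,0,0,0,0])

```text
t: 10.05
eef_pos: [0.4751, -0.0691, 0.2051]
tool_rot: [-0.0, 0.995, -0.103, 0.002]
contact_force: [-1.0, 0.7, 13.7]
gripper_width: 0.18
```

Run:
```python
from h import *
p,R=pose();o=bot.get_obs();print(p,o['contact_force'],o['torque'],np.hypot(*(p[:2]-[.552,-.09])))
w=cam("wrist");cv2.imwrite("pics/w5.png",w['pixels'][:400,100:600])
```

```text
[ 0.47506365 -0.06909367  0.2050774 ] [-1.03772466  0.71878248 13.69394726] [0.17089755 0.30038496 0.01999744] 0.07972626109739968
```

View pics/w5.png

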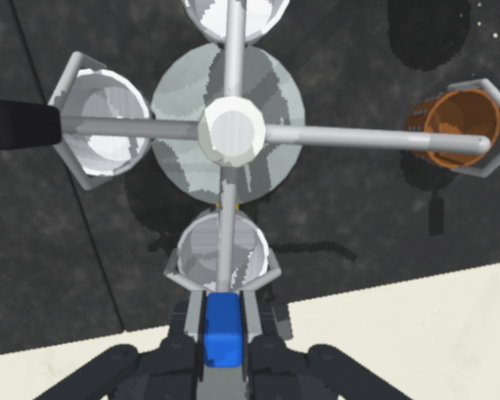

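The bail is over rod A and loaded on it (13.7 N upward), and the rod passes under the post at (222,285) in the crop. Releasing.

Request:
drive_tool(series=[-0.7,0,0,-1,0,0,0,-0.5,0,0,-1,0,0,0,-0.3,0,0,0,0,0,0,-0.3,0,0,-5,0,0,0,-0.3,0,0,-15,0,0,0,-0.3,0,0,-25,0,0,0,-0.3,0,0,-25,0,0,0])

```text
t: 10.98
eef_pos: [0.4735, -0.0693, 0.277]
tool_rot: [-0.0, 0.995, -0.103, 0.0]
contact_force: [0.6, 0.7, 0.6]
gripper_width: 0.352
```

Run:
```python
from h import *
p,R=pose();o=bot.get_obs();print(p,o['contact_force'])
w=cam("wrist");s=cam("scene");im=w['pixels'].copy();np.savez("w6.npz",**{k:w[k] for k in'KDRt'})
im[:240,:200]=cv2.resize(s['pixels'][170:290,290:390],(200,240))
cv2.imwrite("pics/w6.png",im)
```

```text
[ 0.47351936 -0.06931095  0.27698707] [0.61281522 0.68764219 0.57208354]
```

View pics/w6.png

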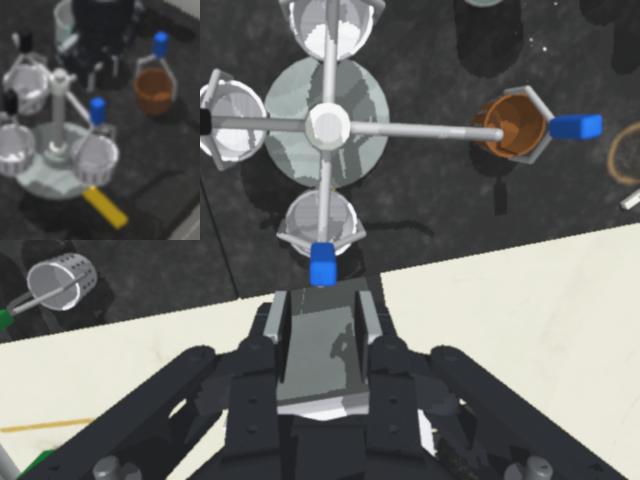

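The blue basket hangs upright in A's dip over the nose. Branch B's tip is at (498,132) and the column top at (328,127).

Run:
```python
from h import *
w=dict(np.load("w6.npz"))
AXe=onz(w,(328,127),.199)[:2];t=onz(w,(498,132),.181)[:2];r0=onz(w,(326,155),.173)[:2];pb=onz(w,(323,247),.213)[:2]
d=t-AXe;a=np.arctan2(d[1],d[0]);print(AXe,t,np.degrees(a),np.hypot(*d),"post",pb,pb-AXe,np.degrees(np.arctan2(*(pb-AXe)[::-1])))
AX=np.array([.552,-.090]);a=np.radians(-102.0)
P=AX+.085*np.array([np.cos(a),np.sin(a)]);print(P)
s=rows([([*P,.26],a+np.pi,10)],-.3)
```

```text
[ 0.55282068 -0.08856196] [ 0.52880951 -0.1899466 ] -103.32400625399062 0.10418915782638428 post [ 0.48923824 -0.07233242] [-0.06358244  0.01622954] 165.6808960893498
[ 0.53432751 -0.17314255]
left [-0.4  0.  -0.1] [-0.     0.005  0.001]
[-0.3, 8, 9, 2, 0, -0.001, -0.157, -0.3, 6, 10, 2, 0, -0.001, -0.157, -0.3, 5, 11, 2, 0, -0.001, -0.157, -0.3, 3, 12, 2, 0, -0.001, -0.157, -0.3, 1, 11, 2, 0, -0.001, -0.157, -0.3, -0, 12, 1, 0, -0.001, -0.157, -0.3, -3, 12, 2, 0, -0.001, -0.157, -0.3, -4, 11, 2, 0, -0.001, -0.157, -0.3, -7, 10, 2, 0, -0.001, -0.157, -0.3, -7, 10, 2, 0, -0.001, -0.157]
```

Request:
drive_tool(series=[-0.3,8,9,2,0,0,-0.157,-0.3,6,10,2,0,0,-0.157,-0.3,5,11,2,0,0,-0.157,-0.3,3,12,2,0,0,-0.157,-0.3,1,11,2,0,0,-0.157,-0.3,0,12,1,0,0,-0.157,-0.3,-3,12,2,0,0,-0.157,-0.3,-4,11,2,0,0,-0.157,-0.3,-7,10,2,0,0,-0.157,-0.3,-7,10,2,0,0,-0.157,-0.3,0,0,0,0,0,0])

```text
t: 12.45
eef_pos: [0.5327, -0.1738, 0.2558]
tool_rot: [-0.0, 0.778, 0.629, -0.0]
contact_force: [-0.2, -0.3, -0.9]
gripper_width: 0.352
```

Run:
```python
from h import *
p,R=pose();print(p,R.as_matrix()[:,0]);w=cam("wrist")
g=w['pixels'];a=np.radians(-103.3);u=np.array([np.cos(a),np.sin(a)]);AX=np.array([.5525,-.089])
print(proj(w,[[*(AX+.104*u),.181],[*(AX+.085*u),.167],[*AX,.199]]))
for v in (200,230,260):
    row=cv2.cvtColor(g,cv2.COLOR_BGR2GRAY)[v,280:370];b=np.where(row>120)[0]+280;print(v,b.min() if len(b) else 0,b.max() if len(b) else 0,np.median(b) if len(b) else 0)
P=AX+.085*u;rows([([*P,.171],a+np.pi,4)],-.3)
```

```text
[ 0.53271103 -0.1737624   0.25581685] [2.09290979e-01 9.77853407e-01 7.44550271e-06]
[[321.06815732 289.84177539]
 [321.70539091 254.02195164]
 [325.03283788 116.08686254]]
200 317 328 322.5
230 316 326 321.0
260 315 325 320.0
left [0.2 0.4 0. ] [-0.001 -0.     0.   ]
[-0.3, 0, 0, 21, -0, -0, 0.005, -0.3, 1, 0, 21, -0, -0, 0.005, -0.3, 0, 0, 22, -0, -0, 0.005, -0.3, 0, 0, 21, -0, -0, 0.005]
```

Request:
drive_tool(series=[-0.3,0,0,21,0,0,0.005,-0.3,1,0,21,0,0,0.005,-0.3,0,0,22,0,0,0.005,-0.3,0,0,21,0,0,0.005,-0.67,0,0,0,0,0,0,-0.67,0,0,0,0,0,0])

```text
t: 13.25
eef_pos: [0.5336, -0.1718, 0.1722]
tool_rot: [0.0, 0.783, 0.622, 0.0]
contact_force: [-0.4, 0.9, -0.3]
gripper_width: 0.164
```

Run:
```python
from h import *
AX=np.array([.5525,-.0893]);p,R=pose();d=p[:2]-AX;a0=np.arctan2(d[1],d[0]);print(p,bot.get_obs()['contact_force'],np.degrees(a0),np.hypot(*d))
n=20;f=np.cumsum(np.minimum(1,np.minimum(np.arange(1,n+1)/4,np.arange(n,0,-1)/4)));f/=f[-1]
w=[([*(AX+.085*np.array([np.cos(a),np.sin(a)])),.171],a+np.pi,1) for a in a0+(np.radians(-194)-a0)*f]
rows(w,-.67)
```

```text
[ 0.53356581 -0.17175361  0.17217707] [-0.35786375  0.88003433 -0.28707898] -102.93287074149765 0.08459965772224332
left [ 0.5 -0.  -0.2] [-0.  0.  0.]
[-0.67, -0, -2, 1, 0.001, -0, 0.02, -0.67, -0, -4, 0, -0, -0, 0.047, -0.67, -0, -6, 0, -0, -0, 0.07, -0.67, 0, -8, 0, -0, -0, 0.094, -0.67, 1, -8, 0, -0, -0, 0.093, -0.67, 0, -8, 0, -0, -0, 0.094, -0.67, 0, -8, 0, -0, -0, 0.093, -0.67, 1, -8, 0, -0, -0, 0.094, -0.67, 0, -8, 0, -0, -0, 0.093, -0.67, 1, -8, 0, -0, -0, 0.094, -0.67, 0, -7, 0, -0, -0, 0.093, -0.67, 0, -8, 0, -0, 0, 0.094, -0.67, 1, -8, 0, -0, 0, 0.093, -0.67, 0, -8, 0, -0, 0, 0.094, -0.67, 0, -8, 0, -0, 0, 0.093, -0.67, 1, -8, 0, -0, 0, 0.094, -0.67, 0, -8, 0, -0, 0, 0.093, -0.67, 0, -6, 0, -0, 0, 0.07, -0.67, 0, -4, 0, -0, 0, 0.047, -0.67, 0, -2, 0, -0, 0, 0.023]
```

Request:
drive_tool(series=[-0.67,0,-2,1,0,0,0.02,-0.67,0,-4,0,0,0,0.047,-0.67,0,-6,0,0,0,0.07,-0.67,0,-8,0,0,0,0.094,-0.67,1,-8,0,0,0,0.093,-0.67,0,-8,0,0,0,0.094,-0.67,0,-8,0,0,0,0.093,-0.67,1,-8,0,0,0,0.094,-0.67,0,-8,0,0,0,0.093,-0.67,1,-8,0,0,0,0.094])

```text
t: 14.5
eef_pos: [0.4797, -0.1337, 0.1712]
tool_rot: [0.0, 0.963, 0.27, 0.001]
contact_force: [0.2, -1.4, 0.3]
gripper_width: 0.163
```

Request:
drive_tool(series=[-0.67,0,-7,0,0,0,0.093,-0.67,0,-8,0,0,0,0.094,-0.67,1,-8,0,0,0,0.093,-0.67,0,-8,0,0,0,0.094,-0.67,0,-8,0,0,0,0.093,-0.67,1,-8,0,0,0,0.094,-0.67,0,-8,0,0,0,0.093,-0.67,0,-6,0,0,0,0.07,-0.67,0,-4,0,0,0,0.047,-0.67,0,-2,0,0,0,0.023,-0.67,0,0,0,0,0,0])

```text
t: 15.88
eef_pos: [0.4692, -0.0689, 0.1707]
tool_rot: [-0.0, 0.993, -0.121, 0.0]
contact_force: [-0.2, -0.6, 0.3]
gripper_width: 0.166
```

Run:
```python
from h import *
p,R=pose();d=p[:2]-[.5525,-.0893];print(p,bot.get_obs()['contact_force'],np.degrees(np.arctan2(d[1],d[0])))
# view pose for green grip ~(.444,.269), tool x yaw 3.5deg, stand 60mm back
y=np.radians(3.5)
rows([([p[0],p[1],.27],np.radians(-13),3),([.444-.06*np.cos(y),.269-.06*np.sin(y),.285],y,8)],.3)
```

```text
[ 0.46921632 -0.06892119  0.17065868] [-0.15954922 -0.61161799  0.34009272] 166.25037430365293
left [-0.2 -0.2  0.4] [-0.    -0.001 -0.001]
[0.3, 0, -0, -33, -0, -0, -0.005, 0.3, 0, -0, -33, -0, -0, -0.005, 0.3, 0, -0, -33, -0, -0, -0.005, 0.3, -20, -38, -2, -0, -0, -0.036, 0.3, -18, -39, -2, -0, -0, -0.036, 0.3, -17, -40, -2, -0, -0, -0.036, 0.3, -16, -40, -2, -0, -0, -0.036, 0.3, -14, -41, -2, -0, -0, -0.036, 0.3, -12, -41, -2, -0, -0, -0.036, 0.3, -12, -42, -1, -0, -0, -0.036, 0.3, -9, -42, -2, -0, -0, -0.036]
```

Request:
drive_tool(series=[-0.67,0,0,-33,0,0,0,-0.67,0,0,-33,0,0,0,-0.67,0,0,-33,0,0,-0.015,0.3,-20,-38,-2,0,0,-0.036,0.3,-18,-39,-2,0,0,-0.036,0.3,-17,-40,-2,0,0,-0.036,0.3,-16,-40,-2,0,0,-0.036,0.3,-14,-41,-2,0,0,-0.036,0.3,-12,-41,-2,0,0,-0.036,0.3,-12,-42,-1,0,0,-0.036,0.3,-9,-42,-2,0,0,-0.036,0.3,0,0,0,0,0,0])

```text
t: 17.38
eef_pos: [0.3831, 0.2686, 0.2846]
tool_rot: [-0.001, 0.999, 0.033, 0.0]
contact_force: [0.3, -0.6, 0.7]
gripper_width: 0.647
```

Run:
```python
from h import *
p,R=pose();print(p,R.as_matrix()[:,0])
w=cam("wrist");t=cam("top");im=w['pixels'];np.savez("w7.npz",**{k:w[k] for k in'KDRt'})
tt=cv2.resize(t['pixels'][165:325,270:417],None,fx=1.5,fy=1.5)
o=im.copy();o[240:480,640-tt.shape[1]:]=tt;cv2.imwrite("pics/w7v.png",o)
h=cv2.cvtColor(im,cv2.COLOR_BGR2HSV);m=cv2.inRange(h,(50,120,60),(75,255,255))
n,l,s,c=cv2.connectedComponentsWithStats(m)
for i in range(1,n):
    if s[i,4]>150:print(s[i],c[i],onz(w,c[i],.146)[:2], cv2.minAreaRect(np.argwhere(l==i)[:,::-1].astype(np.float32)))
```

```text
[0.38307105 0.26864108 0.28461872] [9.97826365e-01 6.58979366e-02 8.95885187e-05]
[336   0  28  22 478] [347.958159     9.36192469] [0.5393516  0.26267832] ((349.5, 10.5), (21.0, 27.0), 90.0)
[322 144  20  23 431] [331.31554524 155.00464037] [0.4446165  0.26675974] ((331.5, 155.0), (22.0, 19.0), 90.0)
[   0  369   85  111 6522] [ 34.27598896 414.23796381] [0.17230949 0.5478653 ] ((42.0, 424.0), (110.0, 84.0), 90.0)
```

View pics/w7v.png

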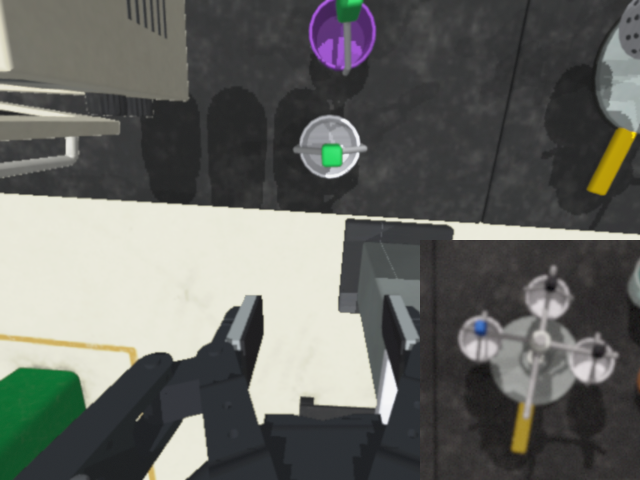

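Green post top is at (331,155) with level bail legs at (297,149) and (365,149), so no yaw correction is needed. The inset shows B over the nose and the blue basket still hanging on A to the left.

Request:
drive_tool(series=[0.3,20,2,25,0,0,0,0.3,20,2,25,0,0,0,0.3,21,2,25,0,0,0,0.3,0,0,0,0,0,0,0.3,0,0,25,0,0,0,0.3,0,0,25,0,0,0,0.3,0,0,24,0,0,0,-1,0,0,0,0,0,0,-1,0,0,0,0,0,0,-1,0,0,0,0,0,0,-1,0,0,0,0,0,0], force=40)

```text
t: 18.85
eef_pos: [0.4462, 0.2636, 0.1365]
tool_rot: [-0.001, 1.0, 0.03, 0.001]
contact_force: [-1.7, 1.1, 7.2]
gripper_width: 0.178
```

Run:
```python
from h import *
p,R=pose();o=bot.get_obs();print(p,o['contact_force'],o['gripper_width'])
AX=np.array([.5525,-.0893]);a=np.radians(167);u=np.array([np.cos(a),np.sin(a)])
zc=.200+p[2]-.105
rows([([p[0],p[1],zc],np.radians(3.8),2),([*(AX+.132*u),zc],np.radians(-13),8)],-1)
```

```text
[0.44618704 0.26360348 0.13652813] [-1.65552079  1.07480127  7.20058915] 0.17838356872363023
left [ 0.5  0.2 -0.3] [ 0.001 -0.    -0.003]
[-1, 0, -0, -47, -0.001, -0.001, -0.003, -1, 0, -0, -48, -0.001, -0.001, -0.003, -1, -5, 40, 0, 0, 0, 0.037, -1, -4, 40, 0, 0, 0, 0.037, -1, -3, 41, 0, 0, 0, 0.037, -1, -1, 40, 0, 0, 0, 0.037, -1, 1, 41, 0, 0, 0, 0.037, -1, 2, 40, 0, 0, 0, 0.037, -1, 3, 41, 0, 0, 0, 0.037, -1, 5, 40, 0, 0, 0, 0.037]
```

Request:
drive_tool(series=[-1,0,0,-47,0,0,0,-1,0,0,-48,0,0,0,-1,-5,40,0,0,0,0.037,-1,-4,40,0,0,0,0.037,-1,-3,41,0,0,0,0.037,-1,-1,40,0,0,0,0.037,-1,1,41,0,0,0,0.037,-1,2,40,0,0,0,0.037,-1,3,41,0,0,0,0.037,-1,5,40,0,0,0,0.037,-1,0,0,0,0,0,0,-1,0,0,0,0,0,0])

```text
t: 20.35
eef_pos: [0.4209, -0.0595, 0.2304]
tool_rot: [-0.0, 0.993, -0.118, 0.0]
contact_force: [-0.1, -0.1, -2.0]
gripper_width: 0.181
```

Run:
```python
from h import *
p,R=pose();o=bot.get_obs();print(p,R.as_matrix()[:,0],o['gripper_width'],o['contact_force'])
w=cam("wrist");s=cam("scene");im=w['pixels'].copy();np.savez("w8.npz",**{k:w[k] for k in'KDRt'})
im[:240,:200]=cv2.resize(s['pixels'][150:300,270:395],(200,240))
cv2.imwrite("pics/w8.png",im)
```

```text
[ 0.42092646 -0.05949299  0.23040542] [ 9.72325347e-01 -2.33630915e-01  1.24023960e-04] 0.18122800833611125 [-0.08246239 -0.10884642 -1.98546214]
```

View pics/w8.png

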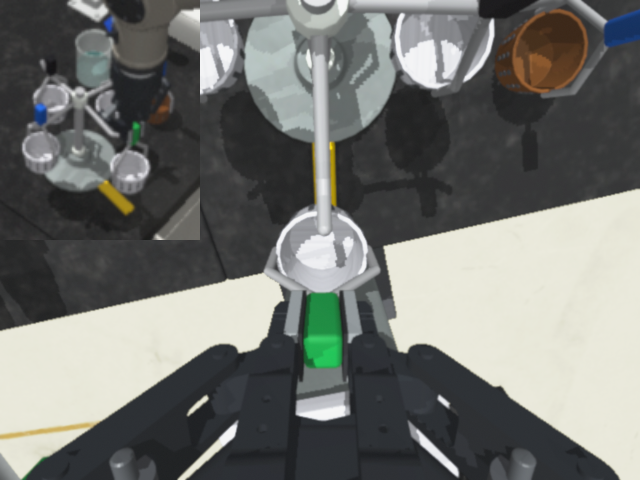

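Run:
```python
from h import *
w=dict(np.load("w8.npz"));p,R=pose()
for n,u,z in(("tip",(324,231),.181),("dip",(323,180),.166),("post",(323,348),.2),("root",(320,48),.174)):
    P=onz(w,u,z);print(n,P,"tool mm",np.round(R.inv().apply(P-p)*1000,1))
```

```text
tip [ 0.45023531 -0.06675556  0.181     ] tool mm [30.2  0.9 49.4]
dip [ 0.47382317 -0.07191053  0.166     ] tool mm [54.3  0.4 64.4]
post [ 0.39366171 -0.05259344  0.2       ] tool mm [-28.1   0.2  30.4]
root [ 0.53479825 -0.08514144  0.174     ] tool mm [116.7  -0.8  56.4]
```

Tip of B (324,231) is within 1 mm laterally of the post, and the seat is 54 mm ahead. The inset shows the blue basket still hanging. Going in and lowering.

Request:
drive_tool(series=[-1,12,0,0,0,0,0,-1,14,0,0,0,0,0,-1,15,0,0,0,0,0,-1,13,0,0,0,0,0,-1,0,0,0,0,0,0,-1,0,0,9,0,0,0,-1,0,0,9,0,0,0,-1,0,0,8,0,0,0,-1,0,0,0,0,0,0])

```text
t: 21.58
eef_pos: [0.4748, -0.0726, 0.2059]
tool_rot: [-0.0, 0.993, -0.118, 0.002]
contact_force: [-1.9, 0.7, 13.1]
gripper_width: 0.181
```

Same contact signature as the first basket (13.1 N upward at the same height). Releasing.

Request:
drive_tool(series=[-0.7,0,0,-1,0,0,0,-0.5,0,0,-1,0,0,0,-0.3,0,0,0,0,0,0,-0.3,0,0,-5,0,0,0,-0.3,0,0,-15,0,0,0,-0.3,0,0,-25,0,0,0,-0.3,0,0,-25,0,0,0,-0.3,-20,0,-30,0,0,0,-0.3,0,0,0,0,0,0,-0.3,0,0,0,0,0,0,-0.3,0,0,0,0,0,0,-0.3,0,0,0,0,0,0])

```text
t: 23.08
eef_pos: [0.4538, -0.068, 0.3056]
tool_rot: [0.0, 0.993, -0.118, -0.001]
contact_force: [0.0, 0.3, 1.2]
gripper_width: 0.344
```

Run:
```python
from h import *
AX=np.array([.5525,-.0893]);print(bot.get_obs()['eef_pos'],bot.get_obs()['contact_force'])
w=cam("wrist");s=cam("scene")
a=np.radians(168)
def mask(d,lo,hi,box):
    x0,y0,x1,y1=box;m=cv2.inRange(cv2.cvtColor(d['pixels'],cv2.COLOR_BGR2HSV)[y0:y1,x0:x1],lo,hi);n,l,q,c=cv2.connectedComponentsWithStats(m);i=1+np.argmax(q[1:,4]);return c[i]+[x0,y0],q[i]
for n,lo,hi,an in(("green",(50,120,60),(75,255,255),a),("blue",(105,120,60),(125,255,255),a-np.pi/2)):
    exp=[*(AX+.08*np.array([np.cos(an),np.sin(an)])),.193]
    for k,d in(("s",s),("w",w)):
        e=proj(d,[exp])[0];b=[max(0,int(e[0])-25),max(0,int(e[1])-35),int(e[0])+25,int(e[1])+35]
        try:print(n,k,e,*mask(d,lo,hi,b))
        except Exception as x:print(n,k,e,x)
im=w['pixels'].copy();im[240:480,:240]=cv2.resize(s['pixels'][170:290,280:400],(240,240));cv2.imwrite("pics/w9.png",im)
```

```text
[ 0.45384353 -0.06801902  0.30555235] [0.01913826 0.25249622 1.15313163]
green s [338.80297416 225.56974317] [339.57746479 224.92957746] [24 29  6 13 71]
green w [322.84160883 216.41078472] [321.97204574 224.68869123] [ 13  26  25  35 787]
blue s [296.16203428 221.59613216] [294.66666667 220.85555556] [20 28  8 14 90]
blue w [193.86019016  98.50777088] [186.10803571  97.78839286] [   0   18   41   33 1120]
```

View pics/w9.png

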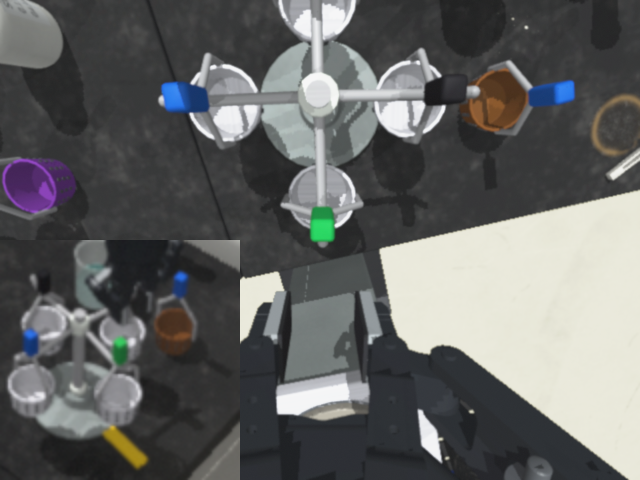

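Both baskets hang upright on their branches: green at (322,225) over the nose, blue at (186,97) on A. Both grip posts lie within about 2 px of where a seated basket should appear in the scene view. Handing in.

```bash
python3 -c "
from station import bot
print(bot.get_obs()['t'],bot.hand_in())"
```

```text
the job is handed in; nothing more can be done
23.175 None
```

I turned branch A over the nose and hung the blue basket there. I then turned branch B over the nose and hung the green one, and handed in at 23.2 s. `hand_in` reports no verdict.

- **Baskets:** in the last pictures both hang upright and released, with B over the nose. In the scene view each grip post is within about 2 px of where a seated basket should appear. The wrist view put the posts about 8 px off; I left that unresolved because the blobs were clipped by the search boxes.
- **Nose direction:** my estimates of where the nose and branches point differed by about 2° between views, roughly 3 mm at the seat against the 20 mm allowed.
- **Not measured:** I judged stillness by eye, without measuring the baskets' or the tree's speed. I did not measure the beakers, dishes or bottle at the end; the arm was planned clear of them and no unexpected contact force showed.

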